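Put the dropper bottles back in the caddy

TASK

Put the three bottles with thin dropper tips back into the caddy, each standing upright on the floor of the cup made for its size: small in the smallest cup, medium in the middle-sized, large in the largest. Set them down without dropping them or tipping them over, and leave the three look-alike bottles with flat screw caps standing where they are.

Things in the scene. Friction and masses are not known exactly. Their poses are not given: they have to be found in the camera images.
- dropper_small_center (a point): The small dropper bottle: round white bottle standing upright, body 26 mm in diameter and 80 mm tall over all; the top 30 mm is a thin grey dropper tip (14 mm wide at its foot, tapering to 5 mm), below it the plain cylinder runs from the underside to 44 mm up. Loose. The point is its centre, 40 mm above its underside; z is up along its axis.
- dropper_medium_center (a point): The medium dropper bottle: round white bottle standing upright, body 36 mm in diameter and 86 mm tall over all; the top 30 mm is a thin grey dropper tip (14 mm wide at its foot, tapering to 5 mm), below it the plain cylinder runs from the underside to 50 mm up. Loose. The point is its centre, 43 mm above its underside; z is up along its axis.
- dropper_large_center (a point): The large dropper bottle: round white bottle standing upright, body 46 mm in diameter and 92 mm tall over all; the top 30 mm is a thin grey dropper tip (14 mm wide at its foot, tapering to 5 mm), below it the plain cylinder runs from the underside to 56 mm up. Loose. The point is its centre, 46 mm above its underside; z is up along its axis.
- screwcap_small_center (a point): Look-alike of the small dropper bottle: same white body, 26 mm in diameter and 80 mm tall over all, but with a flat wide grey screw cap (22 mm tall, 23 mm across). Loose; not to be moved. The point is its centre, 40 mm above its underside.
- screwcap_medium_center (a point): Look-alike of the medium dropper bottle: same white body, 36 mm in diameter and 86 mm tall over all, but with a flat wide grey screw cap (22 mm tall, 32 mm across). Loose; not to be moved. The point is its centre, 43 mm above its underside.
- screwcap_large_center (a point): Look-alike of the large dropper bottle: same white body, 46 mm in diameter and 92 mm tall over all, but with a flat wide grey screw cap (22 mm tall, 40 mm across). Loose; not to be moved. The point is its centre, 46 mm above its underside.
- cup_small_floor (a point): The small round open cup of the caddy, for the small dropper bottle: 42 mm across inside, 48 mm outside, 12 mm deep, wall 3 mm, fixed. The point is the centre of its inner floor, 6 mm above the table. x runs along the row of cups, y across it, z up. The three cups stand 88 mm apart in a row, in any order, in one fixed shallow grey caddy 280 mm long (along x), 96 mm wide and 12 mm tall; nothing there is taller than 18 mm above the table.
- cup_medium_floor (a point): The medium round open cup of the caddy, for the medium dropper bottle: 54 mm across inside, 60 mm outside, 12 mm deep, wall 3 mm, fixed. The point is the centre of its inner floor, 6 mm above the table. x runs along the row of cups, y across it, z up. The three cups stand 88 mm apart in a row, in any order, in one fixed shallow grey caddy 280 mm long (along x), 96 mm wide and 12 mm tall; nothing there is taller than 18 mm above the table.
- cup_large_floor (a point): The large round open cup of the caddy, for the large dropper bottle: 66 mm across inside, 72 mm outside, 12 mm deep, wall 3 mm, fixed. The point is the centre of its inner floor, 6 mm above the table. x runs along the row of cups, y across it, z up. The three cups stand 88 mm apart in a row, in any order, in one fixed shallow grey caddy 280 mm long (along x), 96 mm wide and 12 mm tall; nothing there is taller than 18 mm above the table.
There are look-alikes about, which are no part of the job. Leave any yellow look-alike of the part that bears dropper_medium_center alone. What is shaped like the part that bears cup_large_floor but turquoise is not meant.

How it is judged:
At the end, for the whole second after the job is handed in: Each dropper bottle stands upright (within 0.1 rad) and still on the floor (-6 to +4 mm) of the cup of its own size, within 13 mm of its centre; each screw-cap bottle stands upright within 20 mm of where it began (horizontal distance between dropper_small_center and cup_small_floor below 0.013 m and z of dropper_small_center in the frame of cup_small_floor between 0.034 and 0.044 m and angle between each of dropper_small_center, screwcap_small_center, dropper_medium_center, screwcap_medium_center, dropper_large_center, screwcap_large_center's own z axis and vertical below 0.1 rad and linear speed of each of dropper_small, dropper_medium, dropper_large below 0.01 m/s and distance of each of screwcap_small_center, screwcap_medium_center, screwcap_large_center from where it was at the start of the episode below 0.02 m and horizontal distance between dropper_medium_center and cup_medium_floor below 0.013 m and z of dropper_medium_center in the frame of cup_medium_floor between 0.037 and 0.047 m and horizontal distance between dropper_large_center and cup_large_floor below 0.013 m and z of dropper_large_center in the frame of cup_large_floor between 0.04 and 0.05 m); the robot touches nothing.
It fails at once if a screw-cap bottle is moved more than 30 mm from its place (distance of any of screwcap_small_center, screwcap_medium_center, screwcap_large_center from where it was at the start of the episode above 0.03 m).
It fails at once if a dropper bottle is tipped over (beyond 40 degrees) (angle between any of dropper_small_center, dropper_medium_center, dropper_large_center's own z axis and vertical above 0.7 rad).
It fails at once if a dropper bottle is dropped from more than about 30 mm ((linear speed of dropper_small above 0.75 m/s and contact force between the fingers and dropper_small below 0.05 N) or (linear speed of dropper_medium above 0.75 m/s and contact force between the fingers and dropper_medium below 0.05 N) or (linear speed of dropper_large above 0.75 m/s and contact force between the fingers and dropper_large below 0.05 N)).
It also fails if it takes over 101 s, if anything falls off the work surface, if the arm or the gripper's body presses on something with over 40 N, if the wrist force passes 120 N, or if a joint passes its speed limit or range.

ROBOT

A 6-joint arm with a two-finger parallel gripper is mounted at the origin on the work surface. World frame = base frame: x ahead of the robot, y to its left, z up, the work surface at z = 0. Lengths are in m, angles in rad, forces in N, time in s.
With the tool pointing down it reaches from about 0.35 to 0.975 m from the base axis. Payload 4.9 kg.
Tool frame: the origin (TCP) lies at the very end of the fingers, on their centre line; the grasp point (between the pads) lies 19 mm behind it; z points along the fingers, y is the line along which they close (so a half turn about z gives the same grasp; the last joint's range is limited). The gripper opens to 85 mm and grips with 20 to 120 N. Pads are 22 mm wide; open, the fingers measure 114 mm over their backs; the gripper's body (76 mm by 85 mm) begins 54 mm behind the grasp point. The pads swing forward as they close: fully open they stand 13 mm farther back than shut.
Start: joints at [1.165, 0.053, 1.613, -0, 1.476, -0.119], TCP at [0.177, 0.599, 0.231] pointing down, gripper open.
Joint ranges: [-3.01, 3.01], [-1.01, 2.22], [0.06, 2.58], [-1.02, 4.17], [0.09, 2.62], [-3.14, 3.14]. Speed limits (rad/s): [2.57, 2.57, 3.14, 3.14, 3.14, 3.14].

INTERFACE

Orientations are given as a unit quaternion [w, x, y, z].
In Python, from plant import manip gives the robot as it stands.
- The arm moves only by the tool play_rows, never from a script. Its argument "series" is a list that holds one entry, the list of rows, each a list of 7 numbers: the shift along the world's x, y, z in m, then the turn, a rotation vector about the world's x, y, z in degrees, then the opening, from 0 (shut) to 1 (fully open). In form: [[[dx, dy, dz, rx, ry, rz, grip], ...]]. A call has 1 to 10 rows; each row shifts and turns the commanded pose from where the row before left it; what a row does not reach is not made up. A row lasts 1/10 s, in which the tool goes at most 50 mm and 8.59 degrees, less where a joint would pass 70% of its speed; a pose out of reach is approached as far as the arm can. A call with a gripper value outside its range is refused whole. The fingers move at their own pace and stop on an object; the grip force is fixed at half the most. Time passes only in rows, so rows that do not move let the fingers close. It gives the time, the measured TCP pose, the force, the opening and the grip force at its end, in the units of the state.
- manip.state(): the state, without advancing time (a new reading comes with each control period).
- manip.grab_frame(name): name is "scene" or "top" or "wrist"; returns a dict with "frame" (384x512x3 uint8, blue, green, red), "mtx" (3x3 intrinsics, pixels), "k1" (the pictures are not rectified: a ray, as slopes to the right and down, at radius r is drawn at 1 + k1 r^2 times it, then the intrinsics apply), "R" (3x3) and "t" (3): a world point X has camera coordinates R X + t. Camera axes: x right, y down, z forward; pixel columns grow to the right and rows downward; lengths in m; the calibration is good to about 2 mm. A picture is of the moment at which its call begins. There is no depth.
- manip.job_done(): hands the job in; it is judged then, once.
The state is a dict: "time": time; "joint_pos": joint angles; "joint_vel": joint speeds; "joint_efforts": joint torques, N m; "tool_pos": TCP position; "tool_rot": TCP orientation; "contact_force": force on the tool from outside, world axes, zero at the start; "ft_torque": the same for the moment, N m; "gripper_width": opening from 0.0 (shut) to 1.0 (fully open); "grasp_force": force on a finger pad.
Only numpy, scipy, OpenCV 4.12 (cv2) and the standard library are available. Lean on these libraries where they do the work, as an engineer would, in place of code of your own. Each camera call takes 0.05 s, during which the arm holds its last target. There are 200 camera calls.

## Working session

There is one attempt and no reset: what is moved stays moved. The work goes in short steps, Python scripts to look and compute and a tool call to move; the robot and the scene stay as the last step left them, time stands still between calls to the robot, and variables do not carry over. Pictures are saved under pics/ and viewed, at most 14 in all, crops included, and the job is handed in when it is done.

Besides the shell and the picture viewer there is one more tool, called as name(argument=value, ...), one argument or row to a line, values as JSON. play_rows: Moves the arm, as the interface text tells. Its arguments: {"type":"object","properties":{"series":{"type":"array"}},"required":["series"]}

```bash
mkdir -p pics; cat > h.py <<'E'
import numpy as np, cv2
from plant import manip
def grab(n,f=None):
    d=manip.grab_frame(n)
    if f: cv2.imwrite('pics/'+f,d['frame'])
    return d
def ray(d,u,v):
    K=np.array(d['mtx']);R=np.array(d['R']);t=np.array(d['t'])
    p=np.linalg.inv(K)@[u,v,1.];q=p[:2].copy()
    for _ in range(30): q=p[:2]/(1+d['k1']*(q@q))
    return -R.T@t, R.T@np.array([q[0],q[1],1])
def at(d,u,v,z):
    c,r=ray(d,u,v); return c+r*(z-c[2])/r[2]
def proj(d,X):
    q=np.array(d['R'])@np.array(X)+np.array(d['t']);q=q[:2]/q[2]
    q=q*(1+d['k1']*(q@q)); return (np.array(d['mtx'])@[q[0],q[1],1])[:2]
E
python3 - <<'E'
from h import *
for n in("scene","top"):
    d=grab(n,n+'0.png'); print(n,-np.array(d['R']).T@d['t'],d['mtx'],d['k1'],d['R'])
print(manip.state())
E
```

```text
scene [ 0.86574538 -0.54322523  0.6884549 ] [[369.51603868   0.         257.67487575]
 [  0.         369.51603868 191.12310427]
 [  0.           0.           1.        ]] -0.06769307929992299 [[ 0.84633096  0.5325632  -0.01001734]
 [ 0.36775274 -0.59781803 -0.71230017]
 [-0.3853334   0.59915778 -0.70180348]]
top [ 0.39431163 -0.01405754  0.84613551] [[358.57908252   0.         253.08559196]
 [  0.         358.57908252 186.13870849]
 [  0.           0.           1.        ]] -0.09746325807420049 [[-3.82908958e-03 -9.99714146e-01  2.36000858e-02]
 [-9.80984469e-01 -8.24369035e-04 -1.94084497e-01]
 [ 1.94048473e-01 -2.38944846e-02 -9.80700894e-01]]
{'time': 0.1, 'joint_pos': array([ 1.16497482e+00,  5.33214582e-02,  1.61416782e+00,  2.56301980e-05,
        1.47599673e+00, -1.18999905e-01]), 'joint_vel': array([-8.41631721e-04, -3.73190787e-04, -4.76567016e-03, -4.39149180e-04,
       -1.11565821e-03,  3.08174356e-05]), 'joint_efforts': array([ 4.97876263e-04, -3.94901848e+01, -3.71363819e+01, -5.79383436e-05,
        3.87869120e-03,  2.36567161e-06]), 'tool_pos': array([0.17658304, 0.59894524, 0.23016033]), 'tool_rot': array([-2.57896467e-04,  1.42920875e-01,  9.89733665e-01, -9.10959765e-04]), 'contact_force': array([ 0.38749294,  0.49365837, -0.23658905]), 'ft_torque': array([ 0.02379047,  0.01026108, -0.01770918]), 'grasp_force': 0.0, 'gripper_width': 1.0012072233032383}
```

View pics/top0.png

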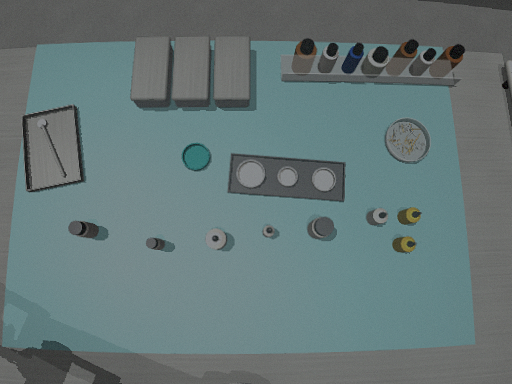

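View pics/scene0.png

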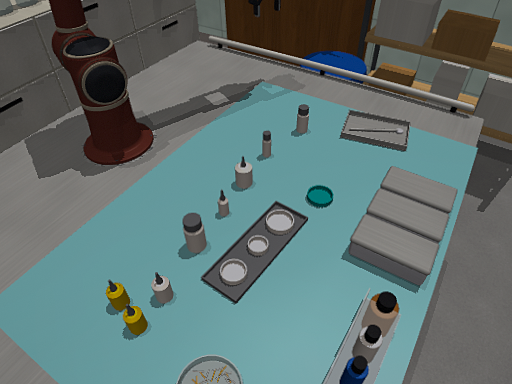

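The top view shows the cups: large at about (251,174), small at (288,177) and medium at (324,180). The dropper bottles are at (217,239), (269,231) and (380,216), the last one beside two yellow ones. The screw caps are at (84,229), (155,243) and (322,228). I'll enlarge this area to measure it.

```bash
python3 - <<'E'
from h import *
im=cv2.imread('pics/top0.png')[150:260,190:430]
cv2.imwrite('pics/crop0.png',cv2.resize(im,None,fx=3.3,fy=3.3,interpolation=cv2.INTER_CUBIC))
E
```

```text
(no output)
```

View pics/crop0.png

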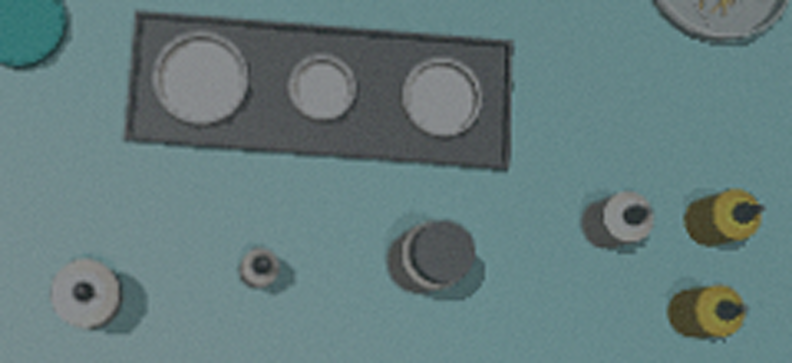

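The crop shows the cup rims at (201,79), (322,88) and (442,97). The white shoulders are at (86,293) large, (260,268) small and (628,217) medium. The medium bottle stands next to the yellow ones, which are at (737,215) and (720,311).

```bash
python3 - <<'E'
from h import *
d=grab('top')
P=dict(cupL=(201,79,.018),cupS=(322,88,.018),cupM=(442,97,.018),L=(86,293,.056),S=(260,268,.044),M=(628,217,.05),Y1=(737,215,.05),Y2=(720,311,.05),capL=(443,253,.092))
for k,(u,v,z) in P.items(): print(k,at(d,(u+.5)/3.3+190-.5,(v+.5)/3.3+150-.5,z).round(4))
for k,(u,v,z) in dict(capS=(152,243,.08),capM=(78,228,.086)).items(): print(k,at(d,u,v,z).round(3))
a=manip.state(); print(a['tool_pos'],a['joint_pos'])
E
```

```text
cupL [ 0.5885 -0.0284  0.018 ]
cupS [ 0.582  -0.1155  0.018 ]
cupM [ 0.5756 -0.2025  0.018 ]
L [0.4341 0.0488 0.056 ]
S [ 0.4513 -0.0675  0.044 ]
M [ 0.4842 -0.3221  0.05  ]
Y1 [ 0.4849 -0.4011  0.05  ]
Y2 [ 0.4188 -0.3834  0.05  ]
capL [ 0.4569 -0.1821  0.092 ]
capS [0.423 0.182 0.08 ]
capM [0.453 0.343 0.086]
[0.17661269 0.59900528 0.23031167] [ 1.16498150e+00  5.32393112e-02  1.61399974e+00 -1.98064506e-06
  1.47601874e+00 -1.18997805e-01]
```

play_rows(
  series=[
    [[0.013,-0.03,0,0,0,-7.4,1],[0.013,-0.03,0,0,0,-7.4,1],[0.013,-0.03,0,0,0,-7.4,1],[0.013,-0.03,0,0,0,-7.4,1],[0.013,-0.03,0,0,0,-7.4,1],[0.013,-0.03,0,0,0,-7.4,1],[0.013,-0.03,0,0,0,-7.4,1],[0.013,-0.03,0,0,0,-7.4,1],[0.013,-0.03,0,0,0,-7.4,1],[0.013,-0.03,0,0,0,-7,1]],
  ],
)

```text
time: 1.15
tool_pos: [0.3069, 0.2982, 0.231]
tool_rot: [0.0, 0.709, 0.705, -0.0]
contact_force: [0.6, -0.4, -0.5]
gripper_width: 1.0
grasp_force: 0.0
```

play_rows(
  series=[
    [[0.013,-0.03,0,0,0,0,1],[0.013,-0.03,0,0,0,0,1],[0.013,-0.03,0,0,0,0,1],[0.013,-0.03,0,0,0,0,1],[0.013,-0.03,0,0,0,0,1],[0.013,-0.03,0,0,0,0,1],[0.013,-0.03,0,0,0,0,1],[0.013,-0.03,0,0,0,0,1],[0,0,0,0,0,0,1],[0,0,0,0,0,0,1]],
  ],
)

```text
time: 2.15
tool_pos: [0.4106, 0.0592, 0.231]
tool_rot: [-0.0, 0.708, 0.706, -0.0]
contact_force: [-0.1, -0.6, 0.1]
gripper_width: 0.997
grasp_force: 0.0
```

```bash
python3 - <<'E'
from h import *
d=grab('wrist','w0.png')
s=manip.state(); print(s['tool_pos'],s['tool_rot'],-np.array(d['R']).T@d['t'])
for X in ([.4341,.0488,.056],[.4513,-.0675,.044]): print(proj(d,X))
E
```

```text
[0.41046941 0.05976289 0.23100263] [-4.26311940e-04  7.07374777e-01  7.06838548e-01 -1.00382555e-04] [0.40928409 0.13592962 0.3731429 ]
[281.31588124 180.91066633]
[292.89064318 272.97684495]
```

View pics/w0.png

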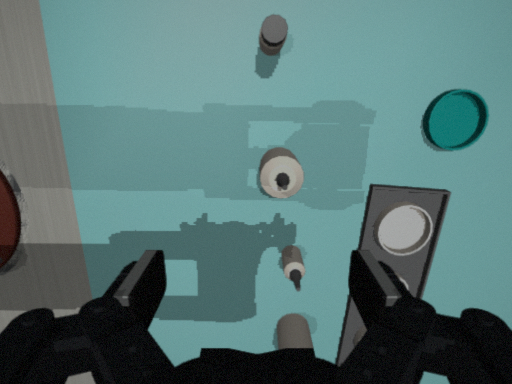

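The wrist view agrees with my estimates to a few pixels: large shoulder about (282,177), small (294,270), large cup rim (404,230).

```bash
python3 - <<'E'
from h import *
d=grab('wrist')
for u,v,z in((282,177.5,.056),(294,270,.044),(404.5,230,.018)): print(at(d,u,v,z).round(4))
E
```

```text
[0.4346 0.053  0.056 ]
[ 0.4526 -0.0629  0.044 ]
[ 0.5897 -0.0232  0.018 ]
```

play_rows(
  series=[
    [[0.012,-0.004,0,0,0,0,1],[0.012,-0.005,0,0,0,0,1],[0,0,-0.03,0,0,0,1],[0,0,-0.03,0,0,0,1],[0,0,-0.03,0,0,0,1],[0,0,-0.03,0,0,0,1],[0,0,-0.03,0,0,0,1],[0,0,-0.03,0,0,0,1],[0,0,-0.015,0,0,0,1],[0,0,-0.01,0,0,0,1]],
  ],
)

```text
time: 3.25
tool_pos: [0.4334, 0.0517, 0.0246]
tool_rot: [-0.001, 0.707, 0.708, -0.001]
contact_force: [-0.2, 0.0, 0.4]
gripper_width: 0.999
grasp_force: 0.0
```

play_rows(
  series=[
    [[0,0,0,0,0,0,0.8],[0,0,0,0,0,0,0.7],[0,0,0,0,0,0,0.6],[0,0,0,0,0,0,0.5],[0,0,0,0,0,0,0.4],[0,0,0,0,0,0,0.2],[0,0,0,0,0,0,0],[0,0,0,0,0,0,0],[0,0,0,0,0,0,0],[0,0,0,0,0,0,0]],
  ],
)

```text
time: 4.25
tool_pos: [0.4363, 0.0504, 0.028]
tool_rot: [0.001, 0.707, 0.707, 0.001]
contact_force: [-0.2, 0.4, 6.7]
gripper_width: 0.513
grasp_force: 61.9
```

play_rows(
  series=[
    [[0,0,0.01,0,0,0,0],[0,0,0.02,0,0,0,0],[0,0,0.03,0,0,0,0],[0.02,-0.01,0,0,0,0,0],[0.03,-0.015,0,0,0,0,0],[0.03,-0.015,0,0,0,0,0],[0.03,-0.015,0,0,0,0,0],[0.03,-0.015,0,0,0,0,0],[0.0145,-0.007,0,0,0,0,0],[0,0,0,0,0,0,0]],
  ],
)

```text
time: 5.25
tool_pos: [0.5906, -0.0277, 0.0866]
tool_rot: [0.0, 0.708, 0.706, 0.0]
contact_force: [0.2, -0.1, -1.2]
gripper_width: 0.518
grasp_force: 61.6
```

```bash
python3 - <<'E'
from h import *
d=grab('scene','s1.png');t=grab('top','t1.png')
s=manip.state(); print(s['tool_pos'],s['tool_rot'],s['contact_force'])
p=[int(x) for x in proj(d,[.589,-.028,.06])];q=[int(x) for x in proj(t,[.589,-.028,.06])];print(p,q)
a=cv2.resize(d['frame'][p[1]-50:p[1]+50,p[0]-65:p[0]+65],None,fx=4,fy=4)
cv2.imwrite('pics/s1c.png',a)
E
```

```text
[ 0.58845132 -0.02641211  0.08591211] [-7.65367063e-04  7.07397410e-01  7.06815462e-01 -4.71283475e-04] [-0.82667264 -0.62102079 -1.78911689]
[277, 207] [250, 169]
```

View pics/s1c.png

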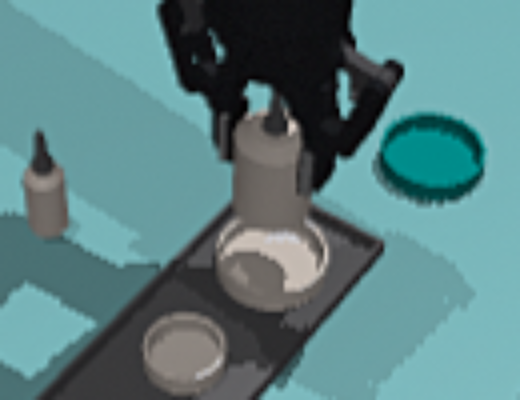

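The bottle hangs upright in the gripper above the large cup.

play_rows(
  series=[
    [[0,0,-0.015,0,0,0,0],[0,0,-0.015,0,0,0,0],[0,0,-0.01,0,0,0,0],[0,0,-0.005,0,0,0,0],[0,0,-0.003,0,0,0,0],[0,0,-0.002,0,0,0,0],[0,0,0,0,0,0,0],[0,0,0,0,0,0,0]],
  ],
)

```text
time: 6.15
tool_pos: [0.5898, -0.0266, 0.0369]
tool_rot: [0.0, 0.707, 0.707, 0.0]
contact_force: [0.6, -0.2, -0.3]
gripper_width: 0.52
grasp_force: 61.6
```

play_rows(
  series=[
    [[0,0,-0.001,0,0,0,0],[0,0,-0.001,0,0,0,0],[0,0,0,0,0,0,0],[0,0,0,0,0,0,0]],
  ],
)

```text
time: 6.55
tool_pos: [0.5893, -0.0266, 0.0343]
tool_rot: [-0.0, 0.707, 0.707, -0.0]
contact_force: [0.1, 0.1, -1.3]
gripper_width: 0.518
grasp_force: 61.6
```

play_rows(
  series=[
    [[0,0,-0.001,0,0,0,0],[0,0,-0.001,0,0,0,0],[0,0,0,0,0,0,0],[0,0,0,0,0,0,0]],
  ],
)

```text
time: 6.95
tool_pos: [0.5895, -0.0266, 0.034]
tool_rot: [-0.0, 0.707, 0.707, -0.0]
contact_force: [-5.0, 1.1, 9.3]
gripper_width: 0.514
grasp_force: 62.6
```

play_rows(
  series=[
    [[0,0,0,0,0,0,0.5],[0,0,0,0,0,0,0.55],[0,0,0,0,0,0,0.6],[0,0,0,0,0,0,0.7],[0,0,0,0,0,0,0.85],[0,0,0,0,0,0,1],[0,0,0,0,0,0,1],[0,0,0.02,0,0,0,1],[0,0,0.04,0,0,0,1],[0,0,0.05,0,0,0,1]],
  ],
)

```text
time: 7.95
tool_pos: [0.5872, -0.0262, 0.1407]
tool_rot: [-0.002, 0.707, 0.707, -0.002]
contact_force: [0.6, 0.7, 0.2]
gripper_width: 1.002
grasp_force: 0.0
```

play_rows(
  series=[
    [[0,0,0.03,0,0,0,1],[-0.03,-0.008,0,0,0,0,1],[-0.03,-0.008,0,0,0,0,1],[-0.03,-0.008,0,0,0,0,1],[-0.03,-0.008,0,0,0,0,1],[-0.017,-0.006,0,0,0,0,1],[0,0,0,0,0,0,1],[0,0,0,0,0,0,1]],
  ],
)

```text
time: 8.75
tool_pos: [0.4526, -0.0646, 0.1726]
tool_rot: [0.0, 0.707, 0.707, 0.0]
contact_force: [0.8, -0.5, -0.6]
gripper_width: 1.001
grasp_force: 0.0
```

```bash
python3 - <<'E'
from h import *
t=grab('top','t2.png');w=grab('wrist','w2.png');s=grab('scene','s2.png')
print(manip.state()['tool_pos'])
a=cv2.resize(s['frame'][130:290,180:330],(562,600));b=cv2.resize(t['frame'][150:260,190:300],(238,238))
o=np.zeros((600,800,3),np.uint8);o[:,:562]=a;o[:238,562:]=b;cv2.imwrite('pics/c2.png',o)
E
```

```text
[ 0.4530577  -0.06437597  0.17246486]
```

View pics/c2.png

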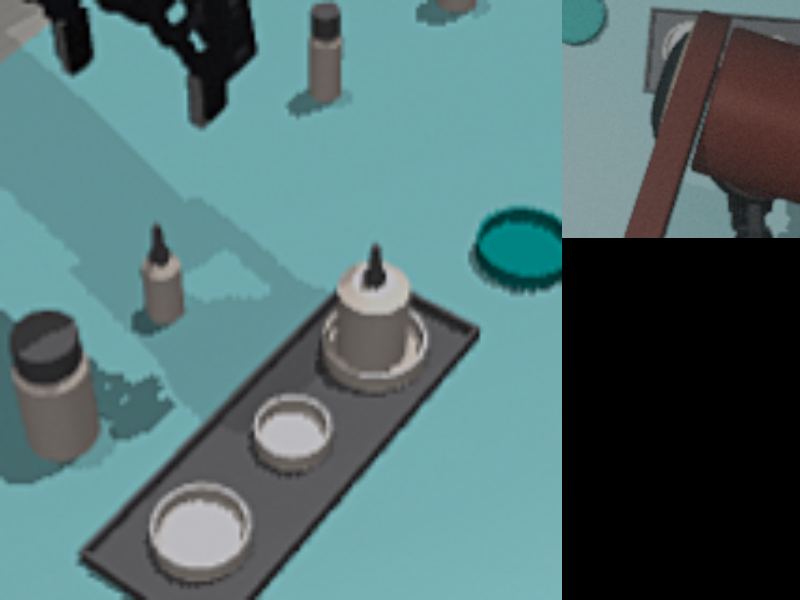

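View pics/w2.png

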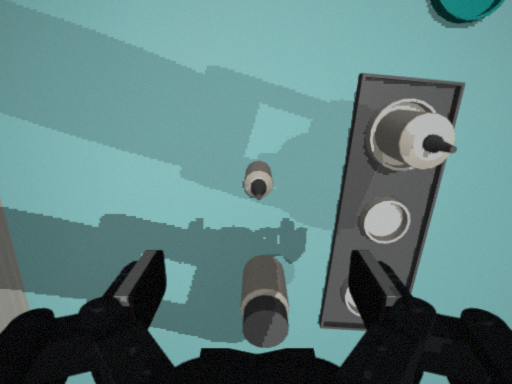

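The large bottle stands centred and upright in its cup. In the wrist view the small bottle's shoulder is at (258,182) and the small cup at (386,221).

```bash
python3 - <<'E'
from h import *
d=grab('wrist')
for u,v,z in((258.5,183,.044),(386,221,.018),(412,139,.056+.006),(428,139,.062)): print(at(d,u,v,z).round(4))
E
```

```text
[ 0.4529 -0.0639  0.044 ]
[ 0.5824 -0.1111  0.018 ]
[ 0.5752 -0.0222  0.062 ]
[ 0.5882 -0.0221  0.062 ]
```

play_rows(
  series=[
    [[-0.001,-0.001,-0.03,0,0,0,1],[0,0,-0.03,0,0,0,1],[0,0,-0.03,0,0,0,1],[0,0,-0.03,0,0,0,1],[0,0,-0.02,0,0,0,1],[0,0,-0.012,0,0,0,1],[0,0,-0.0045,0,0,0,1],[0,0,0,0,0,0,0.8],[0,0,0,0,0,0,0.6],[0,0,0,0,0,0,0.5]],
  ],
)

```text
time: 9.95
tool_pos: [0.4524, -0.0659, 0.0171]
tool_rot: [0.001, 0.707, 0.707, 0.001]
contact_force: [0.1, -0.3, -0.0]
gripper_width: 0.514
grasp_force: 0.0
```

play_rows(
  series=[
    [[0,0,0,0,0,0,0.4],[0,0,0,0,0,0,0.35],[0,0,0,0,0,0,0.3],[0,0,0,0,0,0,0.25],[0,0,0,0,0,0,0.2],[0,0,0,0,0,0,0],[0,0,0,0,0,0,0],[0,0,0,0,0,0,0],[0,0,0,0,0,0,0]],
  ],
)

```text
time: 10.85
tool_pos: [0.4519, -0.0657, 0.0165]
tool_rot: [0.0, 0.707, 0.707, 0.0]
contact_force: [0.2, 1.8, 5.3]
gripper_width: 0.281
grasp_force: 59.1
```

play_rows(
  series=[
    [[0,0,0.01,0,0,0,0],[0,0,0.02,0,0,0,0],[0,0,0.02,0,0,0,0],[0.02,-0.01,0,0,0,0,0],[0.03,-0.01,0,0,0,0,0],[0.03,-0.01,0,0,0,0,0],[0.03,-0.01,0,0,0,0,0],[0.02,-0.0075,0,0,0,0,0],[0,0,0,0,0,0,0],[0,0,0,0,0,0,0]],
  ],
)

```text
time: 11.85
tool_pos: [0.5806, -0.1128, 0.0654]
tool_rot: [-0.001, 0.707, 0.707, -0.0]
contact_force: [-0.9, 0.5, -0.9]
gripper_width: 0.284
grasp_force: 59.0
```

play_rows(
  series=[
    [[0,0,-0.015,0,0,0,0],[0,0,-0.015,0,0,0,0],[0,0,-0.006,0,0,0,0],[0,0,-0.004,0,0,0,0],[0,0,-0.002,0,0,0,0],[0,0,0,0,0,0,0],[0,0,0,0,0,0,0]],
  ],
)

```text
time: 12.55
tool_pos: [0.5817, -0.1132, 0.0243]
tool_rot: [0.0, 0.707, 0.707, 0.0]
contact_force: [-0.5, 0.0, -1.0]
gripper_width: 0.287
grasp_force: 59.0
```

```bash
python3 - <<'E'
from h import *
s=grab('scene','s3.png');print(manip.state()['tool_pos'])
cv2.imwrite('pics/c3.png',cv2.resize(s['frame'][150:290,190:330],(600,600)))
E
```

```text
[ 0.58179139 -0.11322313  0.02443541]
```

View pics/c3.png

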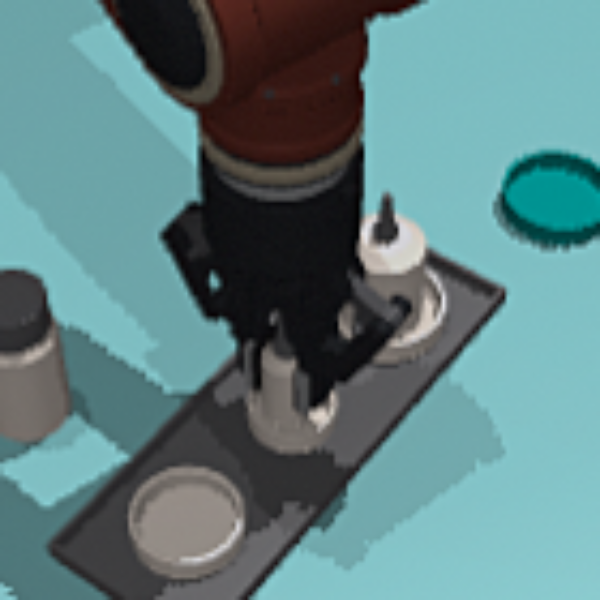

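The small bottle is over its cup and inside the rim. Next I lower it in small steps until it touches.

play_rows(
  series=[
    [[0,0,-0.001,0,0,0,0],[0,0,-0.001,0,0,0,0],[0,0,0,0,0,0,0],[0,0,0,0,0,0,0]],
  ],
)

```text
time: 13.0
tool_pos: [0.5817, -0.1132, 0.0226]
tool_rot: [0.0, 0.707, 0.707, 0.0]
contact_force: [-2.0, 0.2, 4.9]
gripper_width: 0.282
grasp_force: 59.4
```

play_rows(
  series=[
    [[0,0,0,0,0,0,0.3],[0,0,0,0,0,0,0.35],[0,0,0,0,0,0,0.45],[0,0,0,0,0,0,0.6],[0,0,0,0,0,0,0.7],[0,0,0,0,0,0,0.7],[0,0,0.02,0,0,0,0.8],[0,0,0.04,0,0,0,1],[0,0,0.05,0,0,0,1],[0,0,0.04,0,0,0,1]],
  ],
)

```text
time: 14.0
tool_pos: [0.5816, -0.1132, 0.1744]
tool_rot: [0.001, 0.707, 0.707, 0.0]
contact_force: [0.8, -0.3, -1.6]
gripper_width: 0.998
grasp_force: 0.0
```

play_rows(
  series=[
    [[-0.014,-0.03,0,0,0,0,1],[-0.014,-0.03,0,0,0,0,1],[-0.014,-0.03,0,0,0,0,1],[-0.014,-0.03,0,0,0,0,1],[-0.014,-0.03,0,0,0,0,1],[-0.014,-0.03,0,0,0,0,1],[-0.014,-0.027,0,0,0,0,1],[0,0,0,0,0,0,1],[0,0,0,0,0,0,1]],
  ],
)

```text
time: 14.9
tool_pos: [0.483, -0.3203, 0.1717]
tool_rot: [-0.0, 0.708, 0.706, 0.0]
contact_force: [-0.2, -0.6, -0.1]
gripper_width: 0.997
grasp_force: 0.0
```

```bash
python3 - <<'E'
from h import *
w=grab('wrist','w4.png');s=grab('scene','s4.png');print(manip.state()['tool_pos'],manip.state()['tool_rot'])
o=np.zeros((384,712,3),np.uint8);o[:,:512]=w['frame'];o[:200,512:]=cv2.resize(s['frame'][150:290,190:330],(200,200));cv2.imwrite('pics/c4.png',o)
E
```

```text
[ 0.48356775 -0.31931356  0.17166237] [-1.72553737e-04  7.07075302e-01  7.07138216e-01  1.74541589e-04]
```

View pics/c4.png

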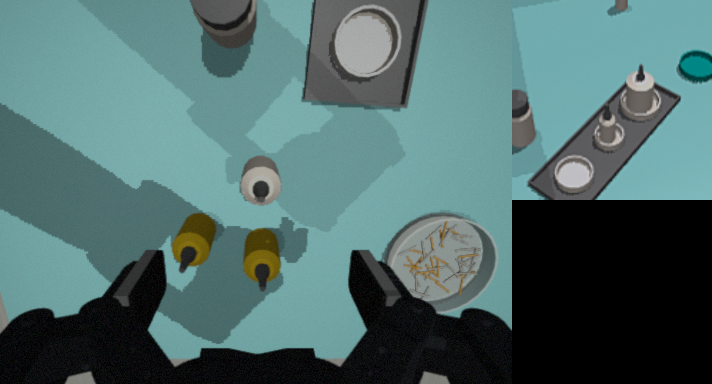

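The small bottle is standing in its cup. In the wrist view the medium shoulder is at (261,185) and the medium cup at (366,43).

```bash
python3 - <<'E'
from h import *
d=grab('wrist')
for u,v,z in((261,184.5,.05),(366.5,42.5,.018)): print(at(d,u,v,z).round(4))
E
```

```text
[ 0.4855 -0.3183  0.05  ]
[ 0.5758 -0.2005  0.018 ]
```

play_rows(
  series=[
    [[0.001,0,-0.03,0,0,0,1],[0,0,-0.03,0,0,0,1],[0,0,-0.03,0,0,0,1],[0,0,-0.03,0,0,0,1],[0,0,-0.02,0,0,0,1],[0,0,-0.01,0,0,0,1],[0,0,-0.0015,0,0,0,1],[0,0,0,0,0,0,0.8],[0,0,0,0,0,0,0.7],[0,0,0,0,0,0,0.6]],
  ],
)

```text
time: 16.05
tool_pos: [0.4852, -0.3208, 0.0219]
tool_rot: [0.001, 0.707, 0.707, 0.0]
contact_force: [0.2, 0.3, 0.5]
gripper_width: 0.603
grasp_force: 0.0
```

play_rows(
  series=[
    [[0,0,0,0,0,0,0.5],[0,0,0,0,0,0,0.45],[0,0,0,0,0,0,0.4],[0,0,0,0,0,0,0.35],[0,0,0,0,0,0,0.2],[0,0,0,0,0,0,0],[0,0,0,0,0,0,0],[0,0,0,0,0,0,0],[0,0,0,0,0,0,0]],
  ],
)

```text
time: 16.95
tool_pos: [0.4849, -0.3205, 0.0213]
tool_rot: [0.001, 0.707, 0.707, 0.0]
contact_force: [-0.8, 0.5, 6.1]
gripper_width: 0.402
grasp_force: 59.6
```

play_rows(
  series=[
    [[0,0,0.01,0,0,0,0],[0,0,0.02,0,0,0,0],[0,0,0.02,0,0,0,0],[0.02,0.02,0,0,0,0,0],[0.02,0.03,0,0,0,0,0],[0.02,0.03,0,0,0,0,0],[0.02,0.025,0,0,0,0,0],[0.01,0.014,0,0,0,0,0],[0,0,0,0,0,0,0],[0,0,0,0,0,0,0]],
  ],
)

```text
time: 17.95
tool_pos: [0.5737, -0.2013, 0.07]
tool_rot: [-0.0, 0.707, 0.707, -0.001]
contact_force: [0.3, -0.2, -0.7]
gripper_width: 0.401
grasp_force: 59.9
```

play_rows(
  series=[
    [[0.001,0,-0.015,0,0,0,0],[0,0,-0.015,0,0,0,0],[0,0,-0.006,0,0,0,0],[0,0,-0.003,0,0,0,0],[0,0,-0.002,0,0,0,0],[0,0,0,0,0,0,0],[0,0,0,0,0,0,0]],
  ],
)

```text
time: 18.65
tool_pos: [0.5757, -0.2013, 0.0298]
tool_rot: [0.0, 0.707, 0.707, 0.0]
contact_force: [-0.3, -0.2, -0.2]
gripper_width: 0.397
grasp_force: 59.9
```

play_rows(
  series=[
    [[0,0,-0.001,0,0,0,0],[0,0,-0.001,0,0,0,0],[0,0,0,0,0,0,0],[0,0,0,0,0,0,0]],
  ],
)

```text
time: 19.05
tool_pos: [0.5753, -0.201, 0.0274]
tool_rot: [0.0, 0.707, 0.707, -0.0]
contact_force: [-0.5, -0.1, -0.5]
gripper_width: 0.404
grasp_force: 59.9
```

play_rows(
  series=[
    [[0,0,-0.001,0,0,0,0],[0,0,-0.001,0,0,0,0],[0,0,0,0,0,0,0],[0,0,0,0,0,0,0]],
  ],
)

```text
time: 19.45
tool_pos: [0.5754, -0.2011, 0.0273]
tool_rot: [-0.0, 0.707, 0.707, -0.0]
contact_force: [-4.8, 2.9, 9.9]
gripper_width: 0.404
grasp_force: 61.1
```

Contact. I'll release, lift and back away.

play_rows(
  series=[
    [[0,0,0,0,0,0,0.4],[0,0,0,0,0,0,0.45],[0,0,0,0,0,0,0.55],[0,0,0,0,0,0,0.7],[0,0,0,0,0,0,0.8],[0,0,0,0,0,0,0.8],[0,0,0.02,0,0,0,0.9],[0,0,0.04,0,0,0,1],[0,0,0.05,0,0,0,1],[0,0,0.05,0,0,0,1]],
  ],
)

```text
time: 20.45
tool_pos: [0.5747, -0.2007, 0.1862]
tool_rot: [-0.001, 0.707, 0.707, -0.0]
contact_force: [1.5, -0.8, 0.1]
gripper_width: 0.998
grasp_force: 0.0
```

play_rows(
  series=[
    [[-0.02,-0.03,0.02,0,0,0,1],[-0.02,-0.03,0,0,0,0,1],[-0.02,-0.03,0,0,0,0,1],[-0.02,-0.03,0,0,0,0,1],[-0.02,-0.03,0,0,0,0,1],[-0.02,-0.03,0,0,0,0,1],[-0.02,-0.03,0,0,0,0,1],[0,0,0,0,0,0,1],[0,0,0,0,0,0,1]],
  ],
)

```text
time: 21.35
tool_pos: [0.4349, -0.4114, 0.2051]
tool_rot: [-0.0, 0.708, 0.706, 0.0]
contact_force: [0.3, 0.8, 0.5]
gripper_width: 0.996
grasp_force: 0.0
```

```bash
python3 - <<'E'
from h import *
t=grab('top');s=grab('scene');print(manip.state()['tool_pos'])
o=np.zeros((600,800,3),np.uint8);o[:,:600]=cv2.resize(s['frame'][140:290,180:330],(600,600));o[:300,400:]=0 if 0 else o[:300,400:]
cv2.imwrite('pics/c5.png',o[:,:600]);cv2.imwrite('pics/t5.png',cv2.resize(t['frame'][140:260,50:400],None,fx=2.2,fy=2.2))
E
```

```text
[ 0.4356962  -0.41038008  0.20512874]
```

View pics/c5.png

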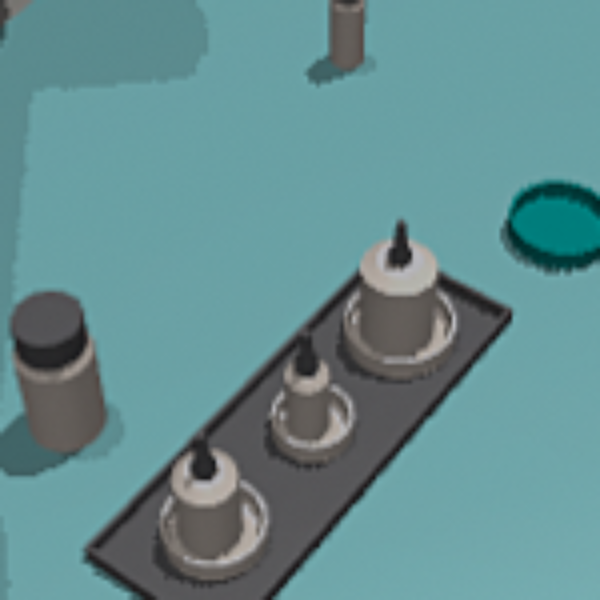

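View pics/t5.png

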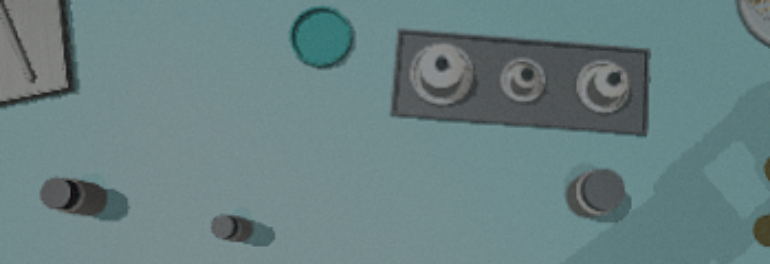

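All three bottles stand upright in their cups and the screw caps are undisturbed. The medium one looks slightly off-centre, so I'll check it with numbers: shoulders at top (441,66), (523,75), (604,79) and scene (399,265), (306,374), (204,476).

```bash
python3 - <<'E'
from h import *
t=grab('top');s=grab('scene')
for k,a,c,b,e,z in(('L',(441,66),(442,74),(399,265),(400,318),.062),('S',(523,75),(523,80.5),(306,374),(313,413),.05),('M',(605,79),(603.5,86),(204,478),(215,523),.056)):
    T=lambda p,z:at(t,p[0]/2.2+50-.27,p[1]/2.2+140-.27,z)
    S=lambda p,z:at(s,p[0]/4+180-.37,p[1]/4+140-.37,z)
    print(k,(T(a,z)-T(c,.018))[:2].round(4),(S(b,z)-S(e,.018))[:2].round(4))
E
```

```text
L [-0.0019  0.0018] [-0.0029  0.001 ]
S [-0.0014  0.0038] [-0.0043  0.0002]
M [-0.0009  0.0068] [-0.0043  0.0001]
```

```bash
python3 -c "
from plant import manip
print(manip.job_done())"
```

```text
the job is handed in; nothing more can be done
None
```

I put the three dropper bottles upright in the cups for their sizes, an estimated 7 mm or less off centre (13 mm allowed), with the screw-cap bottles left alone, and handed the job in at about 21 s; no verdict came back.

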